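# Park the cleaning comb in the vegetable slicer

### The arm

A 7-joint arm with a two-finger parallel gripper is mounted at the origin on a cart in front of the work surface, level with it; the furniture and walls round the work are solid. World frame = base frame: x ahead of the robot, y to its left, z up, the work surface at z = 0. Lengths are in m, angles in rad, forces in N, time in s.
With the tool pointing down it reaches from about 0.425 to 0.925 m from the base axis. Payload 6.8 kg.
Tool frame: the origin (TCP) lies between the finger pads; the fingertips stand 11 mm ahead of it and the grasp point (between the pads) lies 8 mm behind it; z points along the fingers, y is the line along which they close (so a half turn about z gives the same grasp; the last joint's range is limited). The gripper opens to 85 mm and grips with 20 to 120 N. Pads are 22 mm wide; open, the fingers measure 114 mm over their backs; the gripper's body (76 mm by 85 mm) begins 54 mm behind the grasp point. The pads swing forward as they close: fully open they stand 13 mm farther back than shut.
Start: joints at [1.234, 0.477, 0.022, 1.555, -0.011, 1.109, -0.083], TCP at [0.153, -0.657, 0.242] pointing down, gripper open.
Joint ranges: [-2.96, 2.96], [-0.34, 2.1], [-1.41, 1.46], [0.24, 2.44], [-1.37, 4.51], [0.17, 1.92], [-2.96, 2.96]. Speed limits (rad/s): [2.39, 2.39, 3.14, 3.14, 3.14, 3.14, 3.14].

### API

Orientations are given as a unit quaternion [w, x, y, z].
In Python, from cell import env gives the robot as it stands. Calls block until the motion is done:
- env.reach(position, orientation): joint-space move of the TCP to a pose.
- env.movel(position, velocity=0.15, rot=None, stop_force=None): straight line of the TCP; rot=None keeps the orientation; velocity is the mean speed in m/s. With stop_force (N) it stops when the force on the tool has changed by that much, and returns True; else False.
- env.goto_joints(angles): joint-space move.
- env.grip(opening, f_grip=None): finger opening in m; f_grip is the grip in N (None keeps the last); returns when the fingers have stopped.
- env.dwell(seconds).
- env.inverse_kinematics(position, orientation): joint angles nearest the present ones, or None.
- env.camera(name): name is "side" or "top"; returns the picture (420x560x3 uint8, blue, green, red); there is no depth.
- env.calibration(name): a dict with "fx", "fy", "cx", "cy" (pixels), "rvec" (rotation vector, rad) and "tvec" (3), from world to camera coordinates, as OpenCV has them. Camera axes: x right, y down, z forward; pixel columns grow to the right and rows downward; lengths in m; the calibration is good to about 2 mm. A picture is of the moment at which its call begins. calibration takes no time and is no camera call.
A pose or a line that the arm cannot do raises env.PlanningError and nothing moves.
- env.job_done(): hands the job in; it is judged then, once.
Readings, each from a call of its own:
- env.get_time(): time.
- env.get_qpos(): joint angles.
- env.get_joint_velocities(): joint speeds.
- env.get_joint_torque(): joint torques, N m.
- env.get_tcp_pos(): TCP position.
- env.get_orientation(): TCP orientation.
- env.get_force(): force on the tool from outside, world axes, zero at the start.
- env.get_torque(): the same for the moment, N m.
- env.get_opening(): finger opening in m.
- env.get_gripper_force(): force on a finger pad.
Only numpy, scipy, OpenCV 4.12 (cv2) and the standard library are available. Lean on these libraries where they do the work, as an engineer would, in place of code of your own. Each camera call takes 0.05 s, during which the arm holds its last target. There are 200 camera calls.

### The job

Pick up the green cleaning comb and park it in the white vegetable slicer: lower it so that each of its five teeth enters its own slot of the blade insert, press it fully home until its bar lies flush on the insert, and let go. The insert has some play along the slicer, so feel for the slots lightly and never lean hard on the slicer; leave the jar, the shaker and the spice jar standing where they are.

Things in the scene. Friction and masses are not known exactly. Their poses are not given: they have to be found in the camera images.
- comb: Green plastic cleaning comb, 80 g, loose, standing on its teeth. Origin: centre of underside (tooth tips); z up, y along the tooth row; a half turn about z makes no difference. 5 teeth at y = -40, -20, 0, 20, 40 mm, each 4 mm thick (y), 18 wide (x), 22 long, with round noses of radius 2. Above: bar 24 x 98 mm, z 22 to 34.
- comb_rib (a point): Point to grip, on the comb's handle rib, 55 mm above the tooth tips. The rib is 14 mm thick in the comb's x, 64 mm long in its y, and reaches from z 34 to 65 mm: grip it across x from above.
- slicer: White vegetable slicer fixed to the worktop: tub 120 mm (x) by 180 mm (y, 200 over the green end grips), deck top z 46 mm. Origin: centre of underside; y along the slicer. A black insert in the deck, 59 x 106 mm, top z 50 mm, has 5 slots in a row along y, 20 mm apart, each 6 mm wide (y), 23 long (x), open below, with flat ribs 14 mm wide between.
- slicer_row (a point): Fixed point at the slicer's x = y = 0, z = 50 mm (level of the insert's top). The slot row is centred on x = 0, but the insert has play along y: its middle slot lies -8 to +8 mm from this point along y; no reading tells where (gaps at the insert's ends show it). Stiff friction (80 N) holds the insert there. Over 40 N between comb and slicer is leaning hard.
- slicer_clips (a point): Point in the slicer at x = y = 0, z = 41 mm: height of two sprung clips in the insert's middle slot that press on the tooth from +x and -x. A tooth meets them about 6 mm below the top; passing them takes about 5 N, sliding on down 1 to 3 N, to the stop, bar on insert (comb origin 28 mm above slicer origin). The clips then lightly hold it.
- salt_shaker: Clear salt shaker with grey contents, 44 mm across, 90 mm tall, loose bystander behind the slicer. Origin: centre of its underside.
- spice_b: Spice jar with dark lid, 44 mm across, 96 mm tall, loose bystander behind the slicer. Origin: centre of its underside.
- red_lid_jar: Glass jar with brown contents and a dark lid, 68 mm across, 103 mm tall, loose bystander in the middle. Origin: centre of its underside.

How it is judged:
On the way:
1. the comb is picked up clear of the worktop (height (world z) of comb above 0.055 m), for 0.1 s.
At the end, for the whole second after the job is handed in: The comb is released and at rest, upright (0.06 rad), all five teeth in the slots: its origin 25 to 30 mm above the slicer's (28 is home), within 4 mm of it in the slicer's x, 11 mm in y; its row along the slicer's y within 0.12 rad (z of comb in the frame of slicer between 0.025 and 0.03 m and x of comb in the frame of slicer between -0.004 and 0.004 m and y of comb in the frame of slicer between -0.011 and 0.011 m and angle between comb's own z axis and vertical below 0.06 rad and angle between the y axis of comb and the y axis of slicer, either way round below 0.12 rad and linear speed of comb below 0.02 m/s and contact force between the fingers and comb below 0.1 N); the robot touches nothing.
It fails at once if more than 40 N between the comb and the slicer (contact force between comb and slicer above 40 N).
It fails at once if the arm or fingers lean on the slicer with more than 40 N (contact force between the arm and slicer above 40 N).
It fails at once if salt_shaker moved more than 15 mm (distance of salt_shaker from where it was at the start of the episode above 0.015 m).
It fails at once if spice_b moved more than 15 mm (distance of spice_b from where it was at the start of the episode above 0.015 m).
It fails at once if red_lid_jar moved more than 15 mm (distance of red_lid_jar from where it was at the start of the episode above 0.015 m).
It also fails if it takes over 64 s, if anything falls off the work surface, if the arm or the gripper's body presses on something with over 40 N, if the wrist force passes 120 N, or if a joint passes its speed limit or range.

## Working session

There is one attempt and no reset: what is moved stays moved. The work goes in short steps, each a Python script; the robot and the scene stay as the last script left them, time stands still between calls to the robot, and variables do not carry over. Pictures are saved under pics/ and viewed, at most 10 in all, crops included, and the job is handed in when it is done.

```bash
mkdir -p pics; ls; python3 - <<'E'
from cell import env
import cv2
for n in("top","side"):
    cv2.imwrite(f"pics/{n}0.png",env.camera(n)); print(n,env.calibration(n))
print(env.get_orientation(),env.get_time())
E
```

```text
cell.py
pics
top {'fx': 438.1352905401946, 'fy': 438.1352905401946, 'cx': 273.04228002323214, 'cy': 211.09522394923462, 'rvec': array([ 2.15240296, -2.11637796,  0.20165703]), 'tvec': array([-0.11740766,  0.57756569,  0.8051399 ])}
side {'fx': 383.68650098628495, 'fy': 383.68650098628495, 'cx': 281.0753394609879, 'cy': 210.51241968850238, 'rvec': array([ 1.43272241, -2.351518  ,  0.69854349]), 'tvec': array([0.1643855 , 0.50743742, 0.61530261])}
[-7.77491992e-04  9.93461372e-01  1.14166009e-01 -1.44206255e-04] 0.1
```

View pics/top0.png

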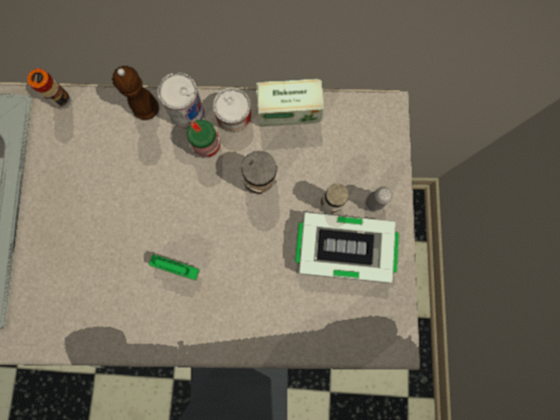

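View pics/side0.png

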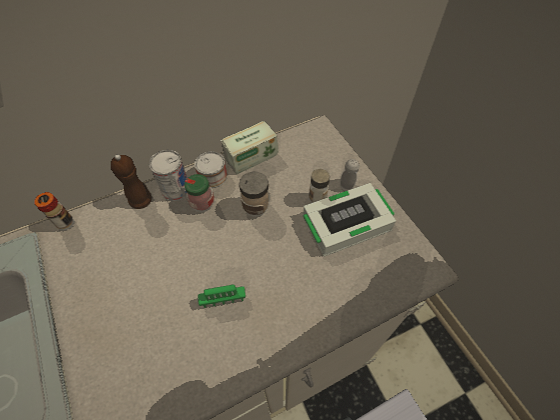

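The top view shows the comb at about (174,267) and the slicer at about (348,247). Four grey ribs between the slots are visible on its insert. Next I'll measure them.

```bash
cat > h.py <<'E'
import cv2, numpy as np
from cell import env
def proj(n,P):
    c=env.calibration(n);K=np.array([[c['fx'],0,c['cx']],[0,c['fy'],c['cy']],[0,0,1]])
    return cv2.projectPoints(np.float64(P).reshape(-1,1,3),c['rvec'],c['tvec'],K,None)[0][:,0]
def ray(n,uv,z):
    c=env.calibration(n);R=cv2.Rodrigues(c['rvec'])[0];C=-R.T@c['tvec']
    uv=np.atleast_2d(uv);d=np.c_[(uv[:,0]-c['cx'])/c['fx'],(uv[:,1]-c['cy'])/c['fy'],np.ones(len(uv))]@R
    return C+d*((z-C[2])/d[:,2])[:,None]
def blobs(m,amin=15):
    n,l,s,c=cv2.connectedComponentsWithStats(m.astype(np.uint8))
    return [(c[i],s[i],l==i) for i in range(1,n) if s[i,4]>=amin]
E
python3 - <<'E'
from h import *
for n in("top","side"):
    I=cv2.imread(f"pics/{n}0.png");H=cv2.cvtColor(I,cv2.COLOR_BGR2HSV)
    C=env.calibration(n);R=cv2.Rodrigues(C['rvec'])[0];print(n,-R.T@C['tvec'])
    g=(H[...,1]>150)&(abs(H[...,0].astype(int)-60)<15)&(H[...,2]>50)
    for c,s,m in blobs(g): print(n,'green',c.round(1),s)
x0={'top':(290,205),'side':(295,180)}
for n in x0:
    x,y=x0[n];I=cv2.imread(f"pics/{n}0.png")[y:y+85,x:x+115]
    cv2.imwrite(f"pics/{n}_sl.png",cv2.resize(I,None,fx=6,fy=6,interpolation=cv2.INTER_NEAREST))
a=cv2.imread("pics/top0.png")[245:290,140:210];b=cv2.imread("pics/side0.png")[275:320,190:260]
cv2.imwrite("pics/comb.png",cv2.resize(np.vstack([a,b]),None,fx=6,fy=6,interpolation=cv2.INTER_NEAREST))
E
```

```text
top [ 0.42890349 -0.09872418  0.89549555]
top green [349.4 219.9] [338 217  24   7 103]
top green [298.7 242. ] [296 223   7  40 142]
top green [395.6 252.4] [394 233   4  39  93]
top green [173.6 266.6] [150 255  48  24 520]
top green [345.7 273.3] [334 271  24   6 100]
side [0.15238749 0.10395976 0.79314755]
side green [338.8 195.4] [330 191  19  10  69]
side green [384.6 201.6] [376 190  18  24  40]
side green [312.2 228. ] [304 214  16  28  68]
side green [359.5 230.4] [350 226  20  10  83]
side green [219.6 289.3] [205 285  30  10 139]
side green [240.9 291.6] [237 287   8  10  50]
side green [214.2 299.9] [199 296  39   9  73]
```

View pics/top_sl.png

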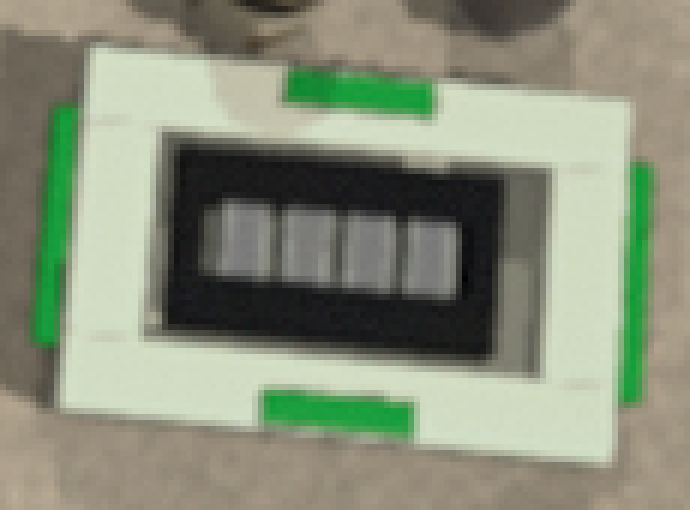

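View pics/comb.png

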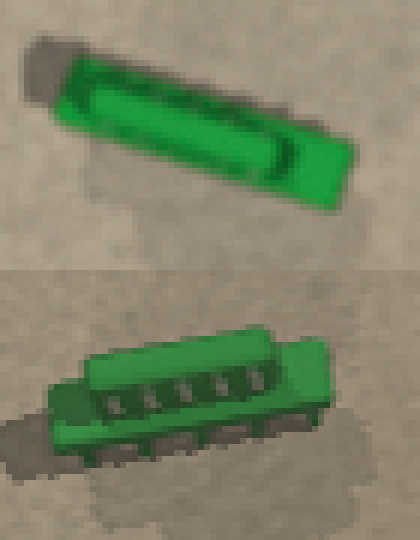

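The top crop shows the black insert offset to the left, with a gap only on its right. The ribs are light grey at crop x of about 245, 307, 368 and 430. The comb crop shows the bar outline with the rib running along it, standing upright.

```bash
python3 - <<'E'
from h import *
def rect(n,m,z):
    k=cv2.findContours(cv2.resize(m.astype(np.uint8)*255,None,fx=1,fy=1),0,cv2.CHAIN_APPROX_NONE)[0]
    p=np.vstack(k)[:,0].astype(float);w=ray(n,p,z)[:,:2]
    (c,s,a)=cv2.minAreaRect((w*1000).astype(np.float32));b=cv2.boxPoints((c,s,a));
    e=b[1]-b[0];f=b[2]-b[1];l=e if np.hypot(*e)>np.hypot(*f) else f
    return np.round(c,1),np.round(s,1),round(np.degrees(np.arctan2(l[1],l[0]))%180,2)
ROI={'top':(290,205,405,290),'side':(298,180,405,255)}
CR={'top':(140,245,210,290),'side':(190,275,260,315)}
def sub(n,R,I):
    x,y,X,Y=R[n];M=np.zeros(I.shape[:2],bool);M[y:Y,x:X]=1;return M
for n in("top","side"):
    I=cv2.imread(f"pics/{n}0.png");H=cv2.cvtColor(I,cv2.COLOR_BGR2HSV).astype(int)
    s=sub(n,ROI,I);V=H[...,2]
    g=(H[...,1]>130)&(abs(H[...,0]-60)<15)&(V>40)
    wht=(V>175)&(H[...,1]<60)&s
    b=max(blobs(wht),key=lambda t:t[1][4]); print(n,'deck',rect(n,b[2],.046))
    for c,st,m in blobs(g&s): print('  grip',(ray(n,c,.046)[0,:2]*1000).round(1))
    blk=(V<60)&s
    for c,st,m in sorted(blobs(blk,200),key=lambda t:-t[1][4])[:1]:
        print('  insert',rect(n,m,.050),c)
        # ribs
        hull=np.zeros(I.shape[:2],np.uint8);cv2.fillConvexPoly(hull,cv2.convexHull(np.argwhere(m)[:,::-1].astype(np.int32)),1)
        W=np.where((hull>0)&(V>75),1,0)
        for c,st,mm in blobs(W,20): print('  rib',c.round(2),st[4],(ray(n,c,.05)[0,:2]*1000).round(1))
    print('  comb',rect(n,g&sub(n,CR,I),.032))
E
```

```text
top deck (array([ 513.2, -254.4]), array([179. , 119.7]), np.float32(85.07))
  grip [ 565.5 -258.6]
  grip [ 520.1 -158.6]
  grip [ 503.  -347.2]
  grip [ 461.1 -249.2]
  insert (array([ 512.6, -248.4]), array([106.7,  59.2]), np.float32(85.24)) [345.16949153 246.8073149 ]
  rib [344.82 246.12] 508 [ 513.4 -247.8]
  comb (array([469.6,  84.6]), array([95.6, 21.8]), np.float32(72.82))
side deck (array([ 509.7, -254.8]), array([175.9, 117.3]), np.float32(85.12))
  grip [ 499.3 -346.6]
  grip [ 563.1 -259.7]
  grip [ 513.2 -158.1]
  grip [ 459.3 -250.4]
  insert (array([ 507.8, -246.2]), array([112.7,  66. ]), np.float32(85.31)) [346.34285714 214.95085714]
  rib [347.02 212.5 ] 244 [ 510.7 -249.3]
  comb (array([466.9,  83.6]), array([93.9, 37.3]), np.float32(73.29))
```

```bash
cat >> h.py <<'E'
def down(deg):
    a=np.radians(deg)/2; return np.array([0,np.cos(a),np.sin(a),0])
E
python3 - <<'E'
from h import *
for a in(72.9,-107.1):
    print(a,env.inverse_kinematics([.469,.085,.2],down(a)),env.inverse_kinematics([.513,-.248,.2],down(a+12.3)))
j=min((env.inverse_kinematics([.469,.085,.2],down(a)) for a in(72.9,-107.1)),key=lambda q:9 if q is None else abs(q[6]))
env.goto_joints(j); env.grip(.05)
x,y=.469,.085
env.movel([x,y,.10],.15); print(env.movel([x,y,.0485],.05,stop_force=8),env.get_tcp_pos())
env.grip(0,60); print(env.get_opening(),env.get_gripper_force(),env.get_tcp_pos())
f=env.get_force()
env.movel([x,y,.16],.1); env.dwell(.3)
print(env.get_opening(),env.get_force()-f,env.get_tcp_pos(),env.get_orientation(),env.get_time())
E
```

```text
72.9 [ 0.54262762  0.36097501 -1.01119382  2.0110541   0.37231237  0.96633692
 -0.95502895] [ 0.71039014  0.3898289  -0.4662925   1.82941207  0.20853271  0.97069616
  0.07196833]
-107.1 [ 0.65198138  0.4331478  -1.17233913  2.00623289  0.47390246  1.01159493
  2.09294527] [ 0.22771233  0.35015415  0.14158938  1.86293083 -0.06030862  0.93260691
 -2.82859759]
False [0.46925875 0.08507551 0.04877254]
0.012891610991722905 60.0212162733078 [0.46934332 0.08499117 0.04879738]
0.01294465700398985 [-0.76827667  2.43814879 -5.99683414] [0.46885604 0.08505372 0.15975653] [-1.90118784e-04  8.04331840e-01  5.94180295e-01 -1.76717419e-04] 7.3667
```

```bash
python3 - <<'E'
from h import *
q=down(85.2)
env.movel([.469,.085,.2],.2)
env.reach([.5128,-.2481,.2],q)
env.movel([.5128,-.2481,.118],.1,rot=q); env.dwell(.4)
print(env.get_tcp_pos(),env.get_orientation(),q,env.get_opening(),env.get_force(),env.get_time())
o=[]
for n,(x,y,X,Y) in {'top':(285,195,405,290),'side':(285,150,405,245)}.items():
    I=env.camera(n);cv2.imwrite(f"pics/{n}1.png",I);o.append(I[y:Y,x:X])
cv2.imwrite("pics/hover.png",cv2.resize(np.hstack(o),None,fx=3.3,fy=3.3,interpolation=cv2.INTER_NEAREST))
E
```

```text
[ 0.51287248 -0.24822557  0.11822483] [2.11731268e-04 7.36156823e-01 6.76810968e-01 1.43027410e-05] [0.         0.73609709 0.67687597 0.        ] 0.013556351275681302 [ 0.42676841  0.4340081  -1.35382822] 10.35
```

View pics/hover.png

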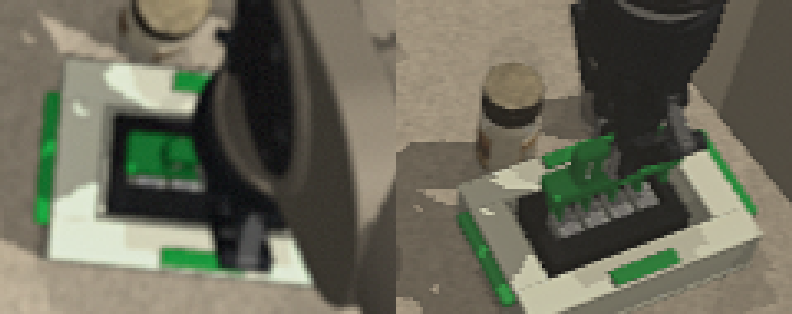

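The hover crop shows the comb just above the row, with its visible bar end at about x = 127/3.3+285 = 323 px in the top view. Compare this with the prediction, then feel lightly.

```bash
cat >> h.py <<'E'
A=np.radians(85.2); U=np.array([np.cos(A),np.sin(A),0])   # along slicer y
E
python3 - <<'E'
from h import *
t=env.get_tcp_pos(); zb=t[2]-.0488
V=np.array([U[1],-U[0],0])
c=np.array([t[0],t[1],0])
I=cv2.imread("pics/top1.png");H=cv2.cvtColor(I,cv2.COLOR_BGR2HSV).astype(int)
g=(H[...,1]>130)&(abs(H[...,0]-60)<15)&(H[...,2]>30); g[:, :310]=0;g[:,352:]=0;g[:225]=0;g[265:]=0
w=ray("top",np.argwhere(g)[:,::-1],zb+.034)
s=(w-[t[0],t[1],0])[:,:2]@U[:2]; v=(w-[t[0],t[1],0])[:,:2]@V[:2]
print('end along row (expect ~48 with half px)',np.percentile(s,[95,99,100])*1e3,'across',np.percentile(v,[1,99])*1e3)
for e in(.049,): print(proj("top",[c+U*e+V*x+[0,0,zb+z] for x in(-.012,.012) for z in(.022,.034)]))
env.dwell(.2);f0=env.get_force()
p=t.copy();p[2]=.095   # 4 mm below the insert's top
r=env.movel(p,.015,stop_force=4); print(r,env.get_tcp_pos(),env.get_force()-f0,env.get_time())
E
```

```text
end along row (expect ~48 with half px) [48.90772245 50.91886621 51.33301412] across [-10.74371961  13.45261707]
[[321.95643483 248.07333636]
 [322.77244758 247.46166817]
 [322.99017089 235.17079184]
 [323.81716179 234.37147326]]
False [ 0.5127644  -0.24866196  0.09501676] [-0.12259605 -3.89295652 -0.45526453] 12.3333
```

The teeth entered with almost no vertical force and a small side load towards -y. I'll ease that off, then press on down.

```bash
python3 - <<'E'
from h import *
p=np.array([.51277,-.24822,.095])
for k in range(4):
    f=env.get_force(); fl=f@U; print(k,p.round(5),f.round(2),round(fl,2))
    if abs(fl)<1.2: break
    p+=U*np.clip(fl,-4,4)*.00012; env.movel(p,.01); env.dwell(.2)
for z in(.091,.087,.083,.080,.078):
    p[2]=z; r=env.movel(p,.012,stop_force=14); f=env.get_force()
    print(z,r,env.get_tcp_pos().round(5),f.round(2),env.get_time())
    if r: break
    p+=U*np.clip(f@U,-4,4)*.0001
E
```

```text
0 [ 0.51277 -0.24822  0.095  ] [-0.19 -3.19 -1.46] -3.19
1 [ 0.51274 -0.2486   0.095  ] [ 0.31 -2.91  0.26] -2.88
2 [ 0.51271 -0.24895  0.095  ] [ 0.01 -1.97 -1.06] -1.96
3 [ 0.51269 -0.24918  0.095  ] [ 0.48 -1.23 -1.46] -1.19
0.091 False [ 0.51274 -0.24899  0.09096] [-0.15 -0.1  -0.3 ] 14.1667
0.087 False [ 0.51261 -0.2492   0.08678] [ 0.4   0.4  -1.27] 14.65
0.083 False [ 0.51264 -0.24916  0.0828 ] [-0.09 -0.5   0.  ] 15.1333
0.08 False [ 0.51254 -0.2491   0.07967] [ 0.32  0.67 -1.02] 15.5333
0.078 False [ 0.51248 -0.24908  0.07761] [ 0.11 -0.46 -2.92] 15.85
```

```bash
python3 - <<'E'
from h import *
p=np.array([.5125,-.2491,.0735])
env.dwell(.2);f0=env.get_force()
r=env.movel(p,.008,stop_force=10); env.dwell(.2); print(r,env.get_tcp_pos(),env.get_force()-f0,env.get_time())
o=[]
for n,(x,y,X,Y) in {'top':(285,195,405,290),'side':(285,150,405,245)}.items():
    I=env.camera(n);cv2.imwrite(f"pics/{n}2.png",I);o.append(I[y:Y,x:X])
cv2.imwrite("pics/in.png",cv2.resize(np.hstack(o),None,fx=3.3,fy=3.3,interpolation=cv2.INTER_NEAREST))
E
```

```text
True [ 0.51293133 -0.24918451  0.07687792] [-2.76674744 -0.01493547  8.34757298] 16.6
```

View pics/in.png

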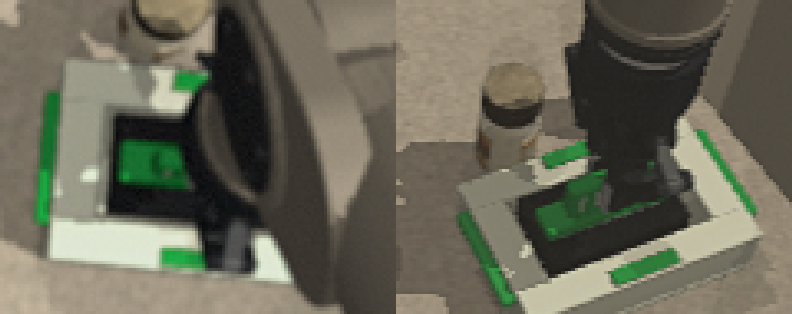

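The comb stopped at TCP z = 0.0769, against a predicted 0.0768 for home, and the picture shows its bar lying flush on the insert. I'll release and check.

```bash
python3 - <<'E'
from h import *
env.grip(.04,20); env.dwell(.3); print(env.get_opening(),env.get_gripper_force())
t=env.get_tcp_pos()
env.movel([t[0],t[1],.13],.05); env.movel([t[0],t[1],.24],.15)
env.movel([.45,-.05,.25],.2); env.dwell(.5)
o=[]
for n,(x,y,X,Y) in {'top':(285,170,405,290),'side':(285,140,405,260)}.items():
    I=env.camera(n);cv2.imwrite(f"pics/{n}3.png",I);o.append(I[y:Y,x:X])
cv2.imwrite("pics/end.png",cv2.resize(np.hstack(o),None,fx=3.3,fy=3.3,interpolation=cv2.INTER_NEAREST))
I=cv2.imread("pics/top3.png");print(env.get_time(),env.get_force())
E
```

```text
0.04010826449421039 0.0
21.275 [-0.20589387  0.06864493 -0.11030038]
```

View pics/end.png

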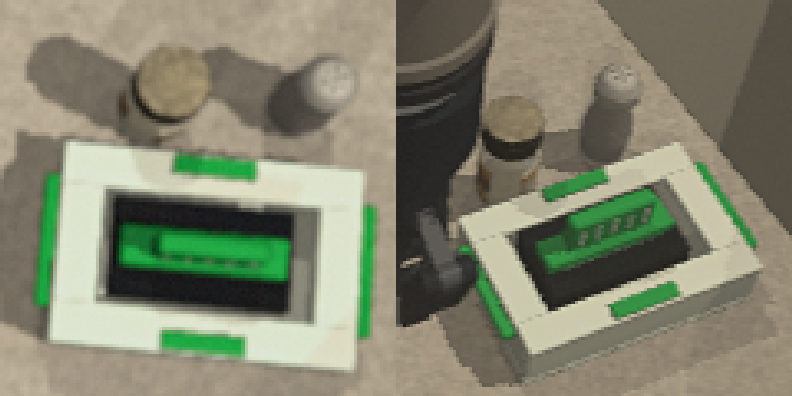

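The comb is centred on the insert (bar at crop x 120–290, insert 112–292) and lies flush. Both spice containers are still standing.

```bash
python3 -c "
from cell import env
print(env.job_done())"
```

```text
the job is handed in; nothing more can be done
None
```

The comb is parked in the slicer, with all five teeth in their slots and the bar flush on the insert. I let go of it and handed the job in at about 21 s; the hand-in gave no verdict.

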